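Pin the hold-down bar of the drive cradle

ROBOT

A 6-joint arm with a two-finger parallel gripper is mounted at the origin on a cart in front of the work surface, level with it; the furniture and walls round the work are solid. World frame = base frame: x ahead of the robot, y to its left, z up, the work surface at z = 0. Lengths are in m, angles in rad, forces in N, time in s.
With the tool pointing down it reaches from about 0.3 to 0.775 m from the base axis. Payload 14.6 kg.
Tool frame: the origin (TCP) lies between the finger pads; the fingertips stand 19 mm ahead of it and the grasp point (between the pads) is the TCP; z points along the fingers, y is the line along which they close (so a half turn about z gives the same grasp; the last joint's range is limited). The gripper opens to 85 mm and grips with 20 to 120 N. Pads are 22 mm wide; open, the fingers measure 114 mm over their backs; the gripper's body (76 mm by 85 mm) begins 54 mm behind the grasp point. The pads swing forward as they close: fully open they stand 13 mm farther back than shut.
Start: joints at [1.251, 0.3, 1.521, -0, 1.321, -0.067], TCP at [0.138, 0.533, 0.25] pointing down, gripper open.
Joint ranges: [-3.03, 3.03], [-0.79, 2.21], [0.23, 2.52], [-1.04, 4.18], [0, 3.07], [-2.55, 2.55]. Speed limits (rad/s): [2.22, 2.22, 2.57, 3.14, 3.14, 3.14].

INTERFACE

Orientations are given as [roll, pitch, yaw] about the fixed x, y, z axes, in that order (R = Rz(yaw) Ry(pitch) Rx(roll)).
In Python, from plant import arm gives the robot as it stands. The module is installed in compiled form; this text tells all that it offers.
- The arm moves only by the tool move_arm, never from a script. Its argument "motion" is a list of rows, each an object of numbers: "gripper": the opening, from 0 (shut) to 1 (fully open); "tx", "ty", "tz": the shift along the world's x, y, z in units of 40 mm (1.0 is 40 mm); "turn": the turn about the world's z in units of 6 degrees (1.0 is 6 degrees). In form: [{"gripper": .., "tx": .., "ty": .., "tz": .., "turn": ..}, ...]. A call has 1 to 5 rows; each row shifts and turns the commanded pose from where the row before left it; what a row does not reach is not made up. A row lasts 1/8 s, in which the tool goes at most 62.5 mm and 10.7 degrees, less where a joint would pass 70% of its speed; a pose out of reach is approached as far as the arm can. A call is refused whole if a number of a shift passes 1 or a number of a turn 1, either way. A call with a gripper value outside its range is refused whole. The fingers move at their own pace and stop on an object; "squeeze" is the grip in N (left out, the last holds). Time passes only in rows, so rows that do not move let the fingers close. It gives the time, the measured TCP pose, the force, the opening and the grip force at its end, in the units of the state.
- arm.read_state(): the state, without advancing time (a new reading comes with each control period).
- arm.capture(name): name is "side" or "top"; returns the picture (420x560x3 uint8, blue, green, red); there is no depth.
- arm.calibration(name): a dict with "fx", "fy", "cx", "cy" (pixels), "origin" and "orientation" of the camera in the world. Camera axes: x right, y down, z forward; pixel columns grow to the right and rows downward; lengths in m; the calibration is good to about 2 mm. A picture is of the moment at which its call begins. calibration takes no time and is no camera call.
- arm.finish_job(): hands the job in; it is judged then, once.
The state is a dict: "time_s": time; "qpos": joint angles; "dq": joint speeds; "joint_torque": joint torques, N m; "tcp_pos": TCP position; "tool_rot": TCP orientation; "contact_force": force on the tool from outside, world axes, zero at the start; "wrist_torque": the same for the moment, N m; "grip_width": finger opening in m; "gripper_force": force on a finger pad.
Only numpy, scipy, OpenCV 4.12 (cv2) and the standard library are available. Lean on these libraries where they do the work, as an engineer would, in place of code of your own. Each camera call takes 0.05 s, during which the arm holds its last target. There are 200 camera calls.

TASK

Secure the hard drive in the sloping service cradle: swing the hold-down bar across it until the hole in the bar's end lies over the hole in the keeper block, then push the long locking pin (the one with the flat grip) through both, fully home with its collar down on the bar, and let go. Feel for the hole rather than forcing the pin: it slides in by a light push once the holes are in line. The short round-knobbed pin stays in the stand.

Things in the scene. Friction and masses are not known exactly. Their poses are not given: they have to be found in the camera images.
- cradle: Grey steel drive cradle, 180 wide x 165 deep, fixed to the bench; origin at the centre of its underside, z up, x from its low front edge to its high back. Its deck rises along +x at 32 degrees, its top centre 72 mm above the origin. A 102 x 147 x 28 mm hard drive lies on it (fixed)
- keeper_mid (a point): Middle of the steel keeper's slot at the deck's low edge, axes as cradle, at keeper-top height. Keeper: fixed block 24 along slope, 40 across, 33 high, plain hole 11.5 square to the deck, takes the whole shank, 140 from the bar pivot's axis. Its hole sits up to 8 mm either way along y from this point: not measured, hidden under the bar; look beforehand or feel for it with the pin
- bar (a joint): Swing of the hold-down bar about its pivot at the deck's upper end, axis square to the deck. 0 = straight down the slope, over the middle of the keeper's slot; negative = free end to the cradle's +y side, positive = to -y. The holes line up somewhere from -0.058 to 0.058 rad. Light friction (about 1 N at the hole); it stays where left. Range -1.1 to 1.1
- bar_hole (a point): Centre of the plain through hole (13 mm) in the free end of the aluminium bar (174 x 28 x 6 mm), at its upper face; 140 mm from the pivot, 20 mm from the bar's end. z points out of the deck, square to it (32 degrees from vertical); x along the bar towards the pivot. The bar's underside runs 1 mm above the keeper
- bar_knob (a point): Middle of the bar's black cylindrical knob, 18 mm in diameter, 22 mm high, which stands square on the bar from 4 to 26 mm above its upper face, 100 mm from the pivot; axes as bar_hole
- bar_pivot (a point): Pivot of the bar at the upper face of the bar, on the bar's turning axis; axes as bar_hole
- pin: Locking pin: steel shank 10 mm in diameter, 36 long with a 3 mm taper to 7 at the tip; collar 20 in diameter, 4 thick; black flat grip 34 (its x) by 14 (its y), from 4 to 32 mm above the collar's underside. Origin on the axis at the collar's underside, z from tip to grip. Stands upright in one of the two 11.5 mm holes of the pin stand, collar on the stand's top
- pin_tip (a point): Tip of the locking pin, 36 mm below the collar's underside, axes as the pin
- short_pin: Pin for another job, left in the stand: same collar, shank only 20 mm long, round mushroom knob 22 mm in diameter and 26 mm high. Origin at the collar's underside, z up
- pin_stand: Dark steel block 46 x 110 x 42 mm on a foot plate, fixed to the bench, two pin holes 30 mm either side of its centre along its y; origin at the centre of its underside, z up
Not all that is in view belongs to the job. Leave any pink or red look-alike of the pin alone.

How it is judged:
On the way, in this order (a step that is already met when the one before it is completed fails the run):
1. the bar is swung across the drive, its hole over the keeper block (value of joint bar between -0.085 and 0.085 rad), for 0.2 s.
2. the locking pin's shank is through the bar and well into the keeper (all of step 1 and z of pin_tip in the frame of bar_hole below -0.0335 m and distance between pin and bar_hole below 0.005 m), for 0.2 s.
At the end, for the whole second after the job is handed in: Bar over the keeper (within 0.085 rad of straight); locking pin through bar and keeper, tip at least 33.5 mm below the bar's upper face, collar within 5 mm of the bar hole, axis square to the bar within 0.12 rad, released and at rest; short pin still in its hole (within 20 mm) (all of step 2 and angle between the z axis of pin and the z axis of bar_hole, either way round below 0.12 rad and linear speed of pin below 0.02 m/s and distance of short_pin from where it was at the start of the episode below 0.02 m); the robot touches nothing.
It fails at once if the short pin was pulled out of the stand (distance of short_pin from where it was at the start of the episode above 0.02 m).
It fails at once if the pin was forced: pressed on the bar or keeper with over 60 N (contact force between pin and cradle above 60 N).
It also fails if it takes over 64 s, if anything falls off the work surface, if the arm or the gripper's body presses on something with over 40 N, if the wrist force passes 120 N, or if a joint passes its speed limit or range.

## Working session

There is one attempt and no reset: what is moved stays moved. The work goes in short steps, Python scripts to look and compute and a tool call to move; the robot and the scene stay as the last step left them, time stands still between calls to the robot, and variables do not carry over. Pictures are saved under pics/ and viewed, at most 10 in all, crops included, and the job is handed in when it is done.

Besides the shell and the picture viewer there is one more tool, called after "Emit:" as name(argument=value, ...) on one line, values as JSON. move_arm: Moves the arm, as the interface text tells. Its arguments: {"type":"object","properties":{"motion":{"type":"array"},"squeeze":{"type":"number"}},"required":["motion"]}

```bash
mkdir -p pics; cat > h.py <<'E'
import numpy as np, cv2
from plant import arm
from scipy.spatial.transform import Rotation as Ro
def cam(n):
    c=arm.calibration(n); o=np.array(c["origin"],float); r=np.array(c["orientation"],float)
    R=r if r.shape==(3,3) else Ro.from_euler('xyz',r).as_matrix()
    return c,o,R
def ray(n,u,v):
    c,o,R=cam(n); d=R@np.array([(u-c["cx"])/c["fx"],(v-c["cy"])/c["fy"],1]); return o,d/np.linalg.norm(d)
def atz(n,u,v,z):
    o,d=ray(n,u,v); return o+d*(z-o[2])/d[2]
def proj(n,p):
    c,o,R=cam(n); q=R.T@(np.array(p)-o); return np.array([c["cx"]+c["fx"]*q[0]/q[2],c["cy"]+c["fy"]*q[1]/q[2]])
def tri(a,b):
    (o1,d1),(o2,d2)=ray("top",*a),ray("side",*b)
    s=np.linalg.lstsq(np.c_[d1,-d2],o2-o1,rcond=None)[0]
    p,q=o1+d1*s[0],o2+d2*s[1]; return (p+q)/2,np.linalg.norm(p-q)
E
python3 - <<'E'
from h import *
for n in("top","side"):
    im=arm.capture(n); cv2.imwrite(f"pics/{n}0.png",im); print(n,arm.calibration(n))
cv2.imwrite("pics/a.png",cv2.resize(cv2.imread("pics/top0.png"),(800,600),interpolation=cv2.INTER_CUBIC))
cv2.imwrite("pics/b.png",cv2.resize(cv2.imread("pics/side0.png"),(800,600),interpolation=cv2.INTER_CUBIC))
print(arm.read_state())
E
```

```text
top {'fx': 380.0182882028344, 'fy': 380.0182882028344, 'cx': 275.63196987810903, 'cy': 204.63923996692756, 'origin': array([ 0.46887217, -0.12111542,  0.96304235]), 'orientation': array([-3.05644725, -0.00983627, -1.57018164])}
side {'fx': 430.6424037883084, 'fy': 430.6424037883084, 'cx': 285.3901170763815, 'cy': 213.11473932135402, 'origin': array([ 0.21672864, -0.81456005,  0.62710357]), 'orientation': array([-2.16303885, -0.01394236, -0.41522294])}
{'time_s': 0.1, 'qpos': array([ 1.25143047e+00,  3.00414897e-01,  1.52150279e+00,  2.46944037e-05,
        1.32067874e+00, -6.66184977e-02]), 'dq': array([-0.00025634, -0.00072002, -0.00190061,  0.00049464,  0.00092816,
        0.00077947]), 'joint_torque': array([ 6.71438520e-04, -5.44386220e+01, -3.62365758e+01, -1.50295600e-04,
        3.22177657e-03, -1.95123755e-05]), 'tcp_pos': array([0.13748707, 0.53235437, 0.24978525]), 'tool_rot': array([-3.14059270e+00, -9.06870336e-05,  2.88883913e+00]), 'contact_force': array([ 0.20323555,  0.64251266, -0.36443856]), 'wrist_torque': array([0.02672534, 0.02824098, 0.0159345 ]), 'gripper_force': 0.0, 'grip_width': 0.08529665005154179}
```

View pics/a.png

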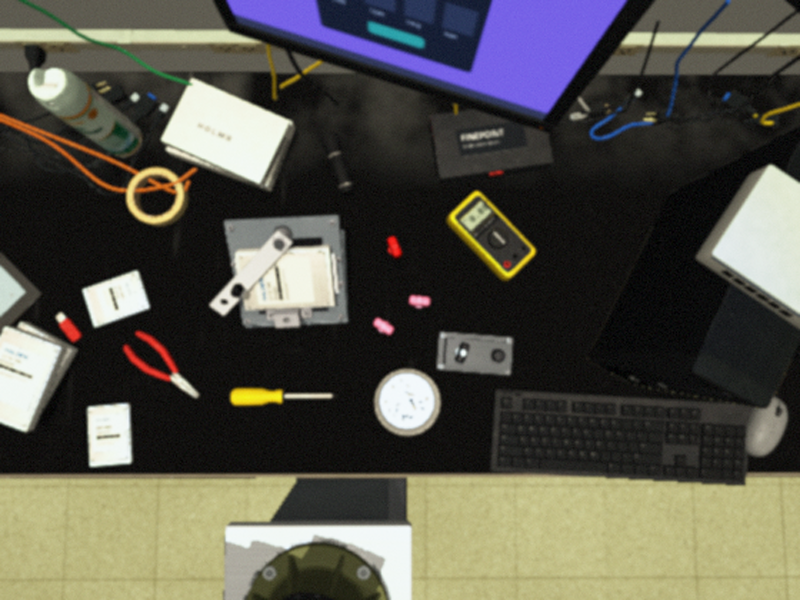

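View pics/b.png

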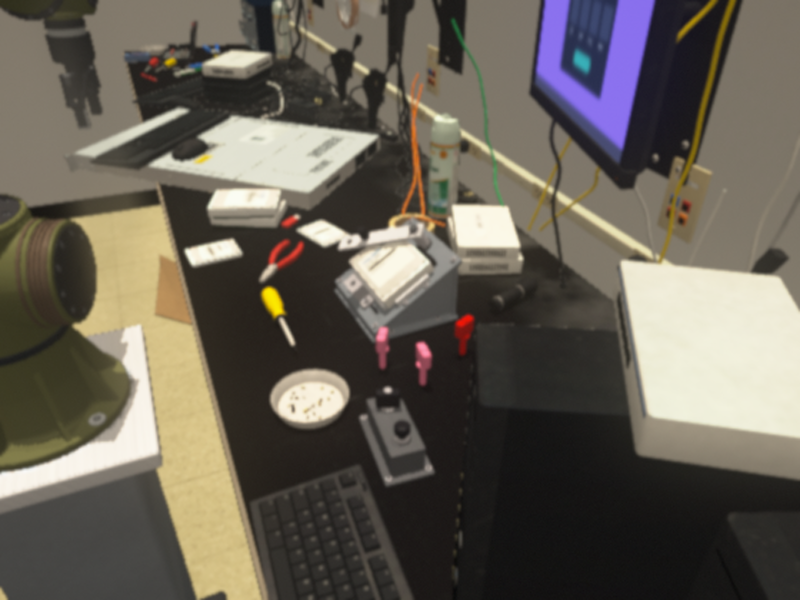

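```bash
python3 - <<'E'
from h import *
t=cv2.imread("pics/top0.png"); s=cv2.imread("pics/side0.png")
def crop(im,u,v,w,h,k): return cv2.resize(im[v:v+h,u:u+w],None,fx=k,fy=k,interpolation=cv2.INTER_CUBIC)
# top cradle 100x100 at (140,140) ->x4 400x400 ; stand top (300,225) 66x50 x6 ; side
A=crop(t,140,140,110,100,4)             #440x400
B=crop(t,300,225,72,40,5)               #360x200
C=crop(s,245,265,60,75,0+5)[:, :]       #300x375
D=crop(s,230,145,100,100,4)
out=np.zeros((600,800,3),np.uint8)
out[:400,:440]=A; out[:200,440:800]=B; out[215:590,450:750]=C
cv2.imwrite("pics/c.png",out)
cv2.imwrite("pics/d.png",crop(s,225,145,110,100,6))
E
```

```text
(no output)
```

View pics/c.png

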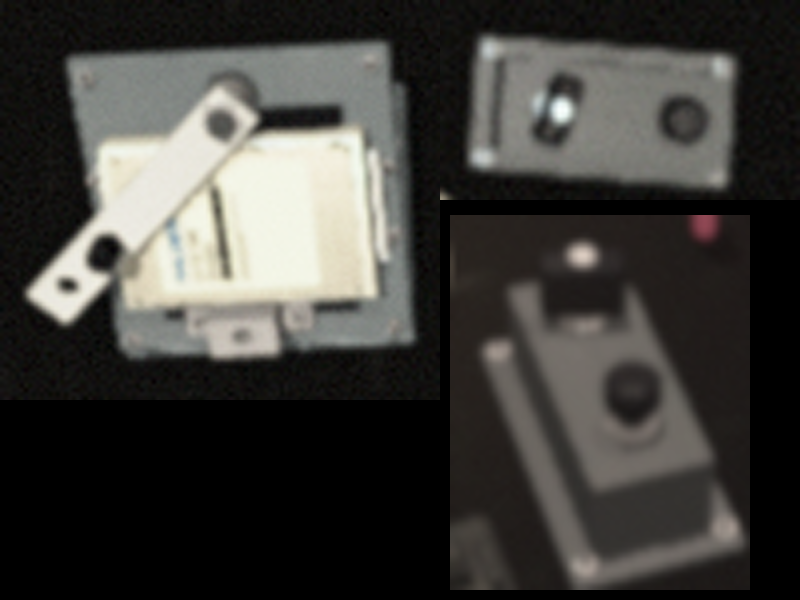

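View pics/d.png

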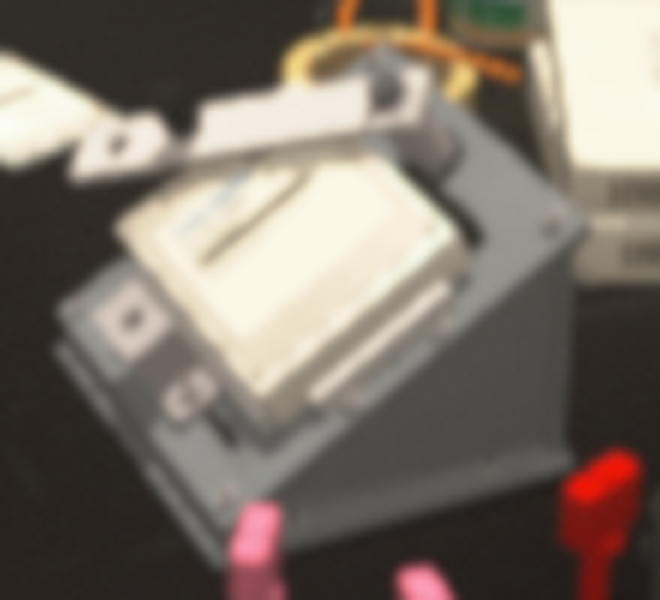

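Top crop: the bar's free end is on the +y side with its hole at about (68,285) in the crop. The keeper hole is visible at about (242,336), and the bar pivot is at about (222,122). In the stand, the long pin has the flat rectangular grip, at top-crop (556,108) and side-crop (583,285). The round knob at (684,120) is the short pin. The red and pink pins lying loose are look-alikes. The side crop shows the keeper hole at about (132,320) and the bar hole at about (120,147).

```bash
cat > m.py <<'E'
from h import *
from scipy.optimize import least_squares
def A(x,y): return ((x+.5)/4-.5+140,(y+.5)/4-.5+140)
def B(x,y): return ((x-440+.5)/5-.5+300,(y+.5)/5-.5+225)
def C(x,y): return ((x-450+.5)/5-.5+245,(y-215+.5)/5-.5+265)
def D(x,y): return ((x+.5)/6-.5+225,(y+.5)/6-.5+145)
if __name__=="__main__":
    print("keeper hole",tri(A(242,336),D(132,320)))
    print("bar hole",tri(A(68,285),D(120,147)))
    for nm,p in (("grip",B(556,108)),("short",B(684,120))): print(nm,atz("top",*p,.074))
    for nm,p in (("gripends",B(545,140)),("e2",B(570,75))): print(nm,atz("top",*p,.074))
    # stand top corners z=.042? top edges; foot-plate corners
    for p in ((488,47),(724,62),(484,157),(728,178)): print("foot",atz("top",*B(p[0],p[1]),.005))
    print("shortcollar side",atz("side",*C(632,425),.045),"pin collar side",atz("side",*C(582,322),.045))
    # fit cradle: params x,y,yaw,s_k,off,theta
    c32,s32=np.cos(np.radians(32)),np.sin(np.radians(32))
    def W(p,q):
        R=Ro.from_euler('z',p[2]).as_matrix(); return R@np.array(q)+[p[0],p[1],0]
    def deck(s,y,h): return [s*c32-h*s32,y,.072+s*s32+h*c32]
    def res(p):
        x,y,yw,sk,off,th=p; r=[]
        kh=W(p,deck(sk,off,.033)); bh=W(p,deck(sk+.14-.14*np.cos(th),-.14*np.sin(th),.04))
        pv=W(p,deck(sk+.14,0,.04))
        r+=list(proj("top",kh)-A(242,336))+list(proj("side",kh)-D(132,320))
        r+=list(proj("top",bh)-A(68,285))+list(proj("side",bh)-D(120,147))
        # deck corners: top view back-left, back-right, front ones (deck edges)
        for q,uv in ((deck(.0825/c32,.09,0),A(68,58)),(deck(.0825/c32,-.09,0),A(388,42))): r+=list(proj("top",W(p,q))-uv)
        r+=list(.5*(proj("top",pv)-A(222,122)))
        return np.array(r)
    f=least_squares(res,[.5,.05,0,-.08,0,-.8],loss='soft_l1')
    print(f.x.round(4)); print(f.fun.round(1))
    p=f.x
    print("KH",W(p,deck(p[3],p[4],.033)),"PV",W(p,deck(p[3]+.14,0,.04)),"BH",W(p,deck(p[3]+.14-.14*np.cos(p[5]),-.14*np.sin(p[5]),.04)))
E
python3 m.py
```

```text
keeper hole (array([0.5006619 , 0.04840402, 0.06276078]), np.float64(0.0004819401774084003))
bar hole (array([0.52926003, 0.14312493, 0.09054707]), np.float64(0.0014113037512775417))
grip [ 0.44776686 -0.23974285  0.074     ]
short [ 0.44223035 -0.29939797  0.074     ]
gripends [ 0.43296406 -0.23447239  0.074     ]
e2 [ 0.46307898 -0.24643535  0.074     ]
foot [ 0.47663702 -0.21499358  0.005     ]
foot [ 0.46918973 -0.3338677   0.005     ]
foot [ 0.42171843 -0.21260972  0.005     ]
foot [ 0.4112981  -0.33486245  0.005     ]
shortcollar side [ 0.44211126 -0.30351652  0.045     ] pin collar side [ 0.44565834 -0.24640945  0.045     ]
[ 0.5762  0.0434  0.0504 -0.0685  0.0083 -0.8073]
[ 0.2  0.  -0.2 -0.2  0.2 -0.  -0.5 -0.5 -0.3 -0.3  0.2 -0.   0.2 -0.4]
KH [0.50028504 0.04793572 0.0636775 ] PV [0.61557684 0.04539026 0.14380253] BH [0.52849102 0.14226344 0.09250293]
```

```bash
cat > g.py <<'E'
import numpy as np
P=[0.5762,0.0434,0.0504,-0.0685]
c32,s32=np.cos(np.radians(32)),np.sin(np.radians(32))
def W(s,y,h):
    x=s*c32-h*s32; z=.072+s*s32+h*c32; c,d=np.cos(P[2]),np.sin(P[2])
    return np.array([P[0]+c*x-d*y,P[1]+d*x+c*y,z])
def bar(th,r,h): return W(P[3]+.14-r*np.cos(th),-r*np.sin(th),.04+h)
n=W(0,0,1)-W(0,0,0)
E
python3 - <<'E'
from g import *
for th in(-.807,-.6,-.4,-.2,-.1,-.055,0):
    b=bar(th,.1,0); print(th,"knob base",b.round(4),"TCP",(b+[-.009,-.0005,.025]).round(4))
print("n",n,"barhole -.055",bar(-.055,.14,0))
E
```

```text
-0.807 knob base [0.5534 0.1146 0.1072] TCP [0.5444 0.1141 0.1322]
-0.6 knob base [0.5428 0.0983 0.1001] TCP [0.5338 0.0978 0.1251]
-0.4 knob base [0.5356 0.0803 0.095 ] TCP [0.5266 0.0798 0.12  ]
-0.2 knob base [0.5316 0.061  0.0919] TCP [0.5226 0.0605 0.1169]
-0.1 knob base [0.5308 0.0511 0.0911] TCP [0.5218 0.0506 0.1161]
-0.055 knob base [0.5307 0.0466 0.0909] TCP [0.5217 0.0461 0.1159]
0 knob base [0.5309 0.0411 0.0908] TCP [0.5219 0.0406 0.1158]
n [-0.52924637 -0.02669663  0.8480481 ] barhole -.055 [0.4968042  0.04710096 0.06973464]
```

Emit:
move_arm(motion=[{"tx": 1, "ty": -1, "turn": 1, "gripper": 0.5}, {"tx": 1, "ty": -1, "turn": 1, "gripper": 0.5}, {"tx": 1, "ty": -1, "turn": 0.9, "gripper": 0.5}, {"tx": 1, "ty": -1, "gripper": 0.5}, {"tx": 1, "ty": -1, "gripper": 0.5}], squeeze=20)

```text
invalid input
```

Emit:
move_arm(motion=[{"gripper": 0.5, "tx": 1, "ty": -1, "tz": 0, "turn": 1}, {"gripper": 0.5, "tx": 1, "ty": -1, "tz": 0, "turn": 1}, {"gripper": 0.5, "tx": 1, "ty": -1, "tz": 0, "turn": 0.9}, {"gripper": 0.5, "tx": 1, "ty": -1, "tz": 0, "turn": 0}, {"gripper": 0.5, "tx": 1, "ty": -1, "tz": 0, "turn": 0}], squeeze=20)

```text
time_s: 0.72
tcp_pos: [0.3385, 0.331, 0.2502]
tool_rot: [-3.142, -0.0, -3.091]
contact_force: [0.3, 1.2, 1.0]
grip_width: 0.0424
gripper_force: 0.0
```

Emit:
move_arm(motion=[{"gripper": 0.5, "tx": 1, "ty": -1, "tz": 0, "turn": 0}, {"gripper": 0.5, "tx": 1, "ty": -1, "tz": 0, "turn": 0}, {"gripper": 0.5, "tx": 1, "ty": -1, "tz": 0, "turn": 0}, {"gripper": 0.5, "tx": 1, "ty": -1, "tz": 0, "turn": 0}, {"gripper": 0.5, "tx": 1, "ty": -1, "tz": 0, "turn": 0}])

```text
time_s: 1.35
tcp_pos: [0.5386, 0.1309, 0.2501]
tool_rot: [-3.142, -0.0, -3.091]
contact_force: [-0.0, 0.8, 0.8]
grip_width: 0.0427
gripper_force: 0.0
```

Emit:
move_arm(motion=[{"gripper": 0.5, "tx": 0.16, "ty": -0.47, "tz": -0.7, "turn": 0}, {"gripper": 0.5, "tx": 0, "ty": 0, "tz": -1, "turn": 0}, {"gripper": 0.5, "tx": 0, "ty": 0, "tz": -0.6, "turn": 0}, {"gripper": 0.5, "tx": 0, "ty": 0, "tz": -0.4, "turn": 0}, {"gripper": 0.5, "tx": 0, "ty": 0, "tz": -0.25, "turn": 0}])

```text
time_s: 1.98
tcp_pos: [0.544, 0.1138, 0.1318]
tool_rot: [-3.142, -0.0, -3.091]
contact_force: [0.1, -0.3, 0.4]
grip_width: 0.0428
gripper_force: 0.0
```

Emit:
move_arm(motion=[{"gripper": 0.5, "tx": -0.265, "ty": -0.4, "tz": -0.17, "turn": 0}, {"gripper": 0.5, "tx": -0.18, "ty": -0.45, "tz": -0.12, "turn": 0}, {"gripper": 0.5, "tx": -0.1, "ty": -0.48, "tz": -0.08, "turn": 0}, {"gripper": 0.5, "tx": -0.02, "ty": -0.36, "tz": -0.03, "turn": 0}, {"gripper": 0.3, "tx": 0, "ty": 0, "tz": 0, "turn": 0}])

```text
time_s: 2.6
tcp_pos: [0.5218, 0.045, 0.1167]
tool_rot: [-3.141, 0.001, -3.092]
contact_force: [-1.1, 1.1, 0.5]
grip_width: 0.0265
gripper_force: 0.6
```

Emit:
move_arm(motion=[{"gripper": 0.15, "tx": 0, "ty": 0, "tz": 0, "turn": 0}, {"gripper": 0.15, "tx": 0, "ty": 0, "tz": 0, "turn": 0}, {"gripper": 0.15, "tx": 0, "ty": 0, "tz": 0, "turn": 0}], squeeze=20)

```text
time_s: 2.98
tcp_pos: [0.5218, 0.0463, 0.1167]
tool_rot: [-3.141, 0.001, -3.09]
contact_force: [0.1, -1.5, 5.2]
grip_width: 0.017
gripper_force: 21.3
```

Emit:
move_arm(motion=[{"gripper": 0.35, "tx": 0, "ty": 0, "tz": 0, "turn": 0}, {"gripper": 0.45, "tx": 0, "ty": 0, "tz": 0.2, "turn": 0}, {"gripper": 0.5, "tx": 0, "ty": 0, "tz": 1, "turn": 0}, {"gripper": 0.5, "tx": 0, "ty": 0, "tz": 1, "turn": 0}, {"gripper": 0.5, "tx": -0.2, "ty": -1, "tz": 0, "turn": -0.8}])

```text
time_s: 3.6
tcp_pos: [0.5145, 0.007, 0.2077]
tool_rot: [3.141, 0.006, 3.11]
contact_force: [0.4, -1.2, -0.8]
grip_width: 0.0427
gripper_force: 0.0
```

Emit:
move_arm(motion=[{"gripper": 0.6, "tx": -0.3, "ty": -1, "tz": 0, "turn": -1}, {"gripper": 0.6, "tx": -0.35, "ty": -1, "tz": 0, "turn": -1}, {"gripper": 0.6, "tx": -0.35, "ty": -1, "tz": 0, "turn": -1}, {"gripper": 0.6, "tx": -0.35, "ty": -1, "tz": 0, "turn": -0.3}, {"gripper": 0.6, "tx": -0.3, "ty": -1, "tz": 0, "turn": 0}])

```text
time_s: 4.22
tcp_pos: [0.4468, -0.195, 0.2048]
tool_rot: [3.142, 0.0, 2.763]
contact_force: [0.7, 0.0, 0.2]
grip_width: 0.0512
gripper_force: 0.0
```

```bash
python3 - <<'E'
from h import *
t=arm.capture("top"); s=arm.capture("side"); cv2.imwrite("pics/t1.png",t); cv2.imwrite("pics/s1.png",s)
k=lambda im,u,v,w,h:cv2.resize(im[v:v+h,u:u+w],None,fx=5,fy=5,interpolation=cv2.INTER_CUBIC)
o=np.zeros((500,800,3),np.uint8); o[:,:395]=k(t,150,150,79,100); o[:,400:795]=k(s,235,145,79,100)
cv2.imwrite("pics/e.png",o); st=arm.read_state(); print(st["tcp_pos"],st["tool_rot"],st["contact_force"])
E
```

```text
[ 0.44640495 -0.19653062  0.2046647 ] [-3.14119008e+00  2.84258546e-04  2.75998814e+00] [-0.30146265  0.8689678  -0.53335207]
```

View pics/e.png

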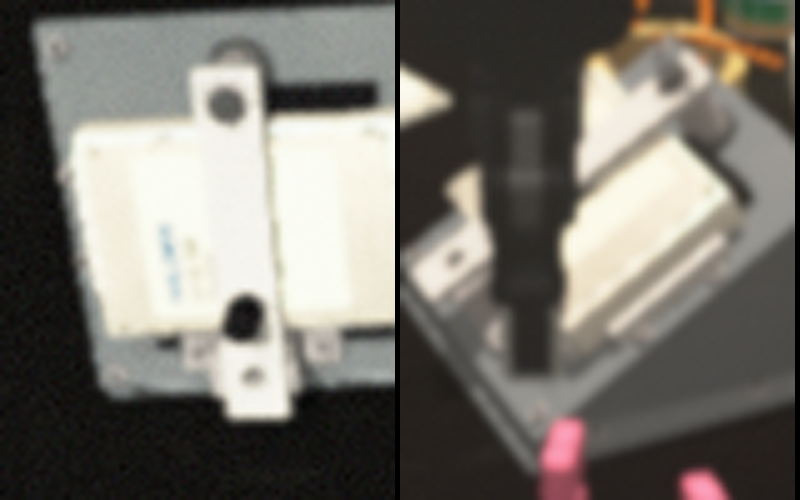

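```bash
python3 - <<'E'
from h import *; from g import *
p,e=tri((200.2,224.8),(245.6,196.2)); print("bar hole",p,e)
for th in(-.08,-.06,-.05,-.04,-.02): b=bar(th,.14,0); print(th,b.round(4),proj("top",b).round(1),proj("side",b).round(1))
kh=W(P[3],.0083,.033); print("kh",kh,proj("top",kh),proj("side",kh))
t=cv2.imread("pics/t1.png",0);s=cv2.imread("pics/s1.png",0); print(t[220:230,194:207]); print(s[191:202,238:253])
E
```

```text
bar hole [0.49775171 0.04692791 0.06927388] 0.0006345616882742817
-0.08 [0.4968 0.0506 0.0699] [198.6 225.1] [244.6 195.3]
-0.06 [0.4968 0.0478 0.0698] [199.8 225.1] [245.  195.9]
-0.05 [0.4968 0.0464 0.0697] [200.4 225.1] [245.2 196.2]
-0.04 [0.4968 0.045  0.0697] [201.  225.1] [245.4 196.5]
-0.02 [0.4969 0.0422 0.0696] [202.2 225. ] [245.8 197.1]
kh [0.5002992  0.04788191 0.06368612] [200.30612649 223.66888529] [246.40370953 197.73202391]
[[230 239 241 241 239 239 235 234 234 236 240 237 210]
 [231 240 242 243 242 241 239 237 237 238 238 236 211]
 [230 238 240 243 241 236 232 232 235 238 240 236 215]
 [230 238 241 242 235 212 194 198 221 235 241 239 221]
 [226 238 241 235 211 167 146 163 194 228 240 241 229]
 [226 237 241 233 194 155 151 165 189 225 239 240 230]
 [225 237 241 235 210 185 183 190 211 228 239 243 234]
 [223 235 240 240 232 221 215 221 229 237 240 244 235]
 [207 231 239 241 241 237 238 238 238 242 242 244 234]
 [154 210 237 242 241 242 242 243 243 243 243 243 235]]
[[ 47  65  90 117 137 147 156 168 190 214 229 232 228 205 149]
 [ 67  93 117 137 151 163 178 197 217 229 233 233 230 215 165]
 [ 96 121 138 151 166 186 205 218 226 231 233 232 230 221 182]
 [124 141 153 167 190 212 218 215 214 220 228 231 231 226 197]
 [140 156 172 192 213 221 211 187 177 194 220 230 230 223 193]
 [153 176 201 219 226 221 191 158 154 185 218 228 223 205 166]
 [176 206 225 231 232 221 189 161 171 201 219 216 198 169 134]
 [203 226 233 236 234 228 208 194 204 215 210 185 159 138 116]
 [213 231 236 237 236 234 228 221 218 207 181 153 139 131 116]
 [203 228 235 237 237 235 231 222 206 179 154 146 146 136 113]
 [175 217 232 236 235 231 219 199 174 155 149 153 152 132 102]]
```

Emit:
move_arm(motion=[{"gripper": 0.5, "tx": 0.03, "ty": -1, "tz": -1, "turn": 0}, {"gripper": 0.5, "tx": 0, "ty": -0.08, "tz": -1, "turn": 0}, {"gripper": 0.5, "tx": 0, "ty": 0, "tz": -0.6, "turn": 0}, {"gripper": 0.5, "tx": 0, "ty": 0, "tz": 0, "turn": 0}])

```text
time_s: 4.82
tcp_pos: [0.4481, -0.2363, 0.0992]
tool_rot: [3.141, -0.003, 2.763]
contact_force: [0.3, -0.7, -0.3]
grip_width: 0.0427
gripper_force: 0.0
```

Emit:
move_arm(motion=[{"gripper": 0.45, "tx": 0, "ty": -0.07, "tz": -0.4, "turn": 0}, {"gripper": 0.45, "tx": 0, "ty": 0, "tz": -0.36, "turn": 0}, {"gripper": 0.1, "tx": 0, "ty": 0, "tz": 0, "turn": 0}, {"gripper": 0.1, "tx": 0, "ty": 0, "tz": 0, "turn": 0}, {"gripper": 0.1, "tx": 0, "ty": 0, "tz": 0, "turn": 0}], squeeze=25)

```text
time_s: 5.45
tcp_pos: [0.4481, -0.2406, 0.0701]
tool_rot: [-3.14, -0.0, 2.763]
contact_force: [-4.6, -7.4, -4.7]
grip_width: 0.014
gripper_force: 24.2
```

Emit:
move_arm(motion=[{"gripper": 0.1, "tx": 0, "ty": 0, "tz": 0, "turn": 0}])

```text
time_s: 5.58
tcp_pos: [0.4481, -0.2406, 0.0701]
tool_rot: [-3.14, -0.0, 2.763]
contact_force: [-4.0, -7.9, -4.5]
grip_width: 0.0136
gripper_force: 24.2
```

Emit:
move_arm(motion=[{"gripper": 0.1, "tx": 0, "ty": -0.03, "tz": 0.1, "turn": 0}, {"gripper": 0.1, "tx": 0, "ty": 0, "tz": 0.3, "turn": 0}, {"gripper": 0.1, "tx": 0, "ty": 0, "tz": 0.4, "turn": 0}, {"gripper": 0.1, "tx": 0, "ty": 0, "tz": 0.4, "turn": 0}, {"gripper": 0.1, "tx": 0.5, "ty": -0.05, "tz": 0, "turn": 1}])

```text
time_s: 6.2
tcp_pos: [0.4691, -0.2434, 0.1205]
tool_rot: [-3.141, 0.003, 2.869]
contact_force: [0.1, -0.0, -0.7]
grip_width: 0.0136
gripper_force: 24.5
```

Emit:
move_arm(motion=[{"gripper": 0.1, "tx": 0.65, "ty": -0.05, "tz": 0, "turn": 1}, {"gripper": 0.1, "tx": 0, "ty": 0, "tz": -0.2, "turn": 0.73}, {"gripper": 0.1, "tx": 0, "ty": 0, "tz": -0.57, "turn": 0}, {"gripper": 0.1, "tx": -0.2, "ty": 0.02, "tz": 0, "turn": 0}, {"gripper": 0.1, "tx": -0.2, "ty": 0.02, "tz": 0, "turn": 0}])

```text
time_s: 6.82
tcp_pos: [0.4783, -0.2435, 0.0883]
tool_rot: [-3.141, 0.001, 3.049]
contact_force: [-0.3, 0.3, -1.0]
grip_width: 0.0134
gripper_force: 24.4
```

Emit:
move_arm(motion=[{"gripper": 0.1, "tx": -0.1, "ty": 0.01, "tz": 0, "turn": 0}, {"gripper": 0.1, "tx": -0.1, "ty": 0.01, "tz": 0, "turn": 0}])

```text
time_s: 7.08
tcp_pos: [0.4713, -0.2432, 0.0884]
tool_rot: [-3.14, 0.004, 3.049]
contact_force: [6.0, -1.7, 0.8]
grip_width: 0.0138
gripper_force: 24.8
```

Emit:
move_arm(motion=[{"gripper": 0.1, "tx": -0.1, "ty": 0.01, "tz": 0, "turn": 0}, {"gripper": 0.1, "tx": -0.1, "ty": 0.01, "tz": 0, "turn": 0}, {"gripper": 0.1, "tx": -0.1, "ty": 0.01, "tz": 0, "turn": 0}])

```text
time_s: 7.45
tcp_pos: [0.4593, -0.2419, 0.0881]
tool_rot: [-3.14, 0.003, 3.049]
contact_force: [5.5, -0.7, -1.9]
grip_width: 0.0137
gripper_force: 24.4
```

```bash
python3 - <<'E'
from h import *
s=arm.capture("side"); t=arm.capture("top"); cv2.imwrite("pics/s2.png",s)
st=arm.read_state(); p=st["tcp_pos"]; u,v=proj("side",p).astype(int); print(p,st["contact_force"],st["wrist_torque"],u,v)
o=cv2.resize(s[v-40:v+60,u-60:u+60],None,fx=5,fy=5,interpolation=cv2.INTER_CUBIC); cv2.imwrite("pics/f.png",o); print(u-60,v-40)
E
```

```text
[ 0.45901215 -0.2418288   0.08800247] [ 3.9764894  -1.88667927  1.24399313] [-0.17127508 -0.712809   -0.016547  ] 276 265
216 225
```

View pics/f.png

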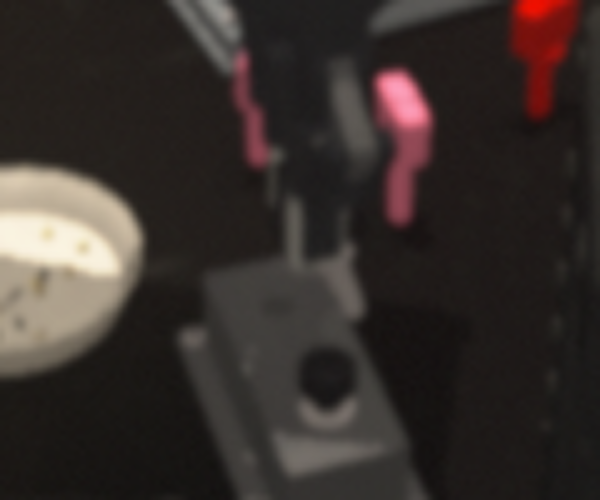

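Emit:
move_arm(motion=[{"gripper": 0.1, "tx": -0.1, "ty": 0.01, "tz": 0, "turn": 0}, {"gripper": 0.1, "tx": -0.1, "ty": 0.01, "tz": 0, "turn": 0}, {"gripper": 0.1, "tx": -0.09, "ty": 0.01, "tz": 0, "turn": 0}, {"gripper": 0.1, "tx": 0, "ty": 0, "tz": 0, "turn": 0}])

```text
time_s: 8.05
tcp_pos: [0.4473, -0.2405, 0.0878]
tool_rot: [-3.141, 0.001, 3.049]
contact_force: [2.0, 0.6, 3.1]
grip_width: 0.0137
gripper_force: 24.9
```

Emit:
move_arm(motion=[{"gripper": 0.1, "tx": 0.3, "ty": 0, "tz": 0, "turn": 0}, {"gripper": 0.1, "tx": 0.3, "ty": 0, "tz": 1, "turn": 0.5}, {"gripper": 0.1, "tx": 0, "ty": 0, "tz": 1, "turn": 0.87}, {"gripper": 0.1, "tx": 0, "ty": 0, "tz": 0.5, "turn": 0}, {"gripper": 0.1, "tx": 0, "ty": 1, "tz": 0, "turn": 0}])

```text
time_s: 8.68
tcp_pos: [0.4718, -0.2012, 0.1884]
tool_rot: [-3.14, 0.001, -3.093]
contact_force: [0.3, 0.3, -1.7]
grip_width: 0.0135
gripper_force: 24.7
```

Emit:
move_arm(motion=[{"gripper": 0.1, "tx": 0, "ty": 1, "tz": 0, "turn": 0}, {"gripper": 0.1, "tx": 0, "ty": 1, "tz": 0, "turn": 0}, {"gripper": 0.1, "tx": 0, "ty": 0, "tz": 0, "turn": 0}])

```text
time_s: 9.05
tcp_pos: [0.4712, -0.1182, 0.187]
tool_rot: [3.141, -0.001, -3.088]
contact_force: [-0.8, 0.0, -1.0]
grip_width: 0.0133
gripper_force: 24.8
```

```bash
python3 - <<'E'
from h import *
s=arm.capture("side"); t=arm.capture("top"); cv2.imwrite("pics/s3.png",s); cv2.imwrite("pics/t3.png",t)
st=arm.read_state(); p=st["tcp_pos"]; u,v=proj("side",p).astype(int); print(p,st["tool_rot"],st["contact_force"],u,v)
o=cv2.resize(s[v-30:v+45,u-50:u+50],None,fx=8,fy=8,interpolation=cv2.INTER_CUBIC); cv2.imwrite("pics/i.png",o); print(u-50,v-30)
for a in(20,26,32,38): q=p+.064*np.array([np.sin(np.radians(a)),0,-np.cos(np.radians(a))]); q2=p+.03*np.array([np.sin(np.radians(a)),0,-np.cos(np.radians(a))]); f=lambda q:((proj("side",q)-[u-50,v-30]+.5)*8-.5).round(); print(a,f(q2),f(q))
E
```

```text
[ 0.47127101 -0.12018668  0.18699946] [-3.14155672e+00 -6.79711779e-04 -3.08974453e+00] [ 0.36184773 -0.22882996 -0.57704701] 258 189
208 159
20 [448. 333.] [492. 428.]
26 [459. 327.] [514. 414.]
32 [469. 320.] [534. 399.]
38 [478. 312.] [554. 383.]
```

View pics/i.png

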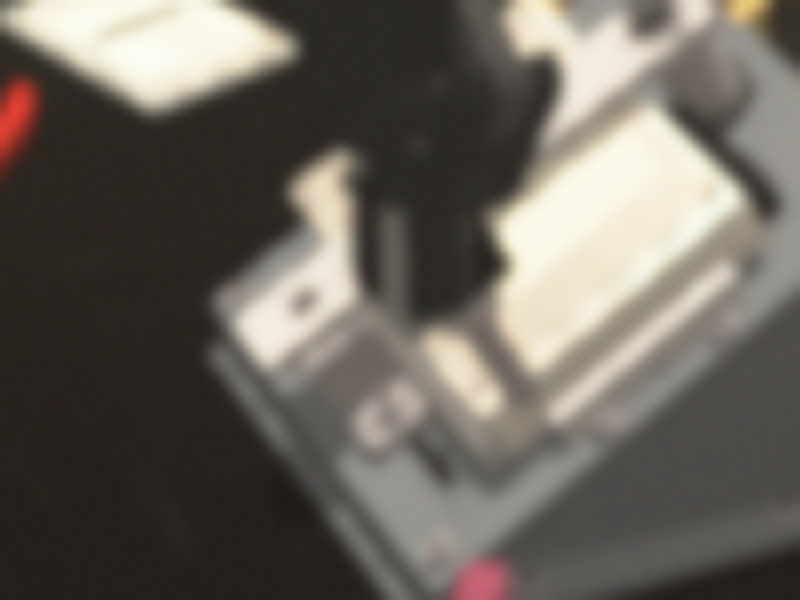

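Emit:
move_arm(motion=[{"gripper": 0.1, "tx": -0.33, "ty": 1, "tz": 0, "turn": 0}, {"gripper": 0.1, "tx": 0, "ty": 1, "tz": 0, "turn": 0}, {"gripper": 0.1, "tx": 0, "ty": 1, "tz": 0, "turn": 0}, {"gripper": 0.1, "tx": 0, "ty": 1, "tz": 0, "turn": 0}, {"gripper": 0.1, "tx": 0, "ty": 0.14, "tz": -0.4, "turn": 0}])

```text
time_s: 9.78
tcp_pos: [0.4585, 0.0463, 0.1714]
tool_rot: [-3.142, 0.002, -3.089]
contact_force: [-0.4, -0.8, -0.1]
grip_width: 0.0136
gripper_force: 25.0
```

Emit:
move_arm(motion=[{"gripper": 0.1, "tx": 0, "ty": 0, "tz": -0.5, "turn": 0}, {"gripper": 0.1, "tx": 0, "ty": 0, "tz": -0.4, "turn": 0}, {"gripper": 0.1, "tx": 0, "ty": 0, "tz": 0, "turn": 0}, {"gripper": 0.1, "tx": 0, "ty": 0, "tz": 0, "turn": 0}])

```text
time_s: 10.28
tcp_pos: [0.4581, 0.0447, 0.1354]
tool_rot: [-3.141, 0.0, -3.092]
contact_force: [1.0, -0.1, -0.0]
grip_width: 0.0136
gripper_force: 24.9
```

```bash
python3 - <<'E'
from h import *; from g import *
s=arm.capture("side"); t=arm.capture("top"); cv2.imwrite("pics/s4.png",s); cv2.imwrite("pics/t4.png",t)
st=arm.read_state(); p=st["tcp_pos"]; print(p,st["tool_rot"],st["contact_force"])
o=np.zeros((560,800,3),np.uint8)
o[:,:400]=cv2.resize(s[160:230,222:272],None,fx=8,fy=8,interpolation=cv2.INTER_CUBIC)
o[:,400:]=cv2.resize(t[180:250,175:225],None,fx=8,fy=8,interpolation=cv2.INTER_CUBIC); cv2.imwrite("pics/j.png",o)
for nm,q in (("tip",p-.064*n),("coll",p-.028*n),("E",np.array([.497,.0474,.0696]))):
    print(nm,q.round(4),((proj("side",q)-[222,160]+.5)*8-.5).round(),((proj("top",q)-[175,180]+.5)*8-.5).round()+[400,0])
E
```

```text
[0.45811516 0.04497261 0.13561253] [-3.14150221e+00  8.70352224e-04 -3.09118922e+00] [-0.36266356  0.15569036 -1.00160287]
tip [0.492  0.0467 0.0813] [172. 264.] [598. 379.]
coll [0.4729 0.0457 0.1119] [108. 190.] [580. 445.]
E [0.497  0.0474 0.0696] [188. 292.] [604. 363.]
```

View pics/j.png

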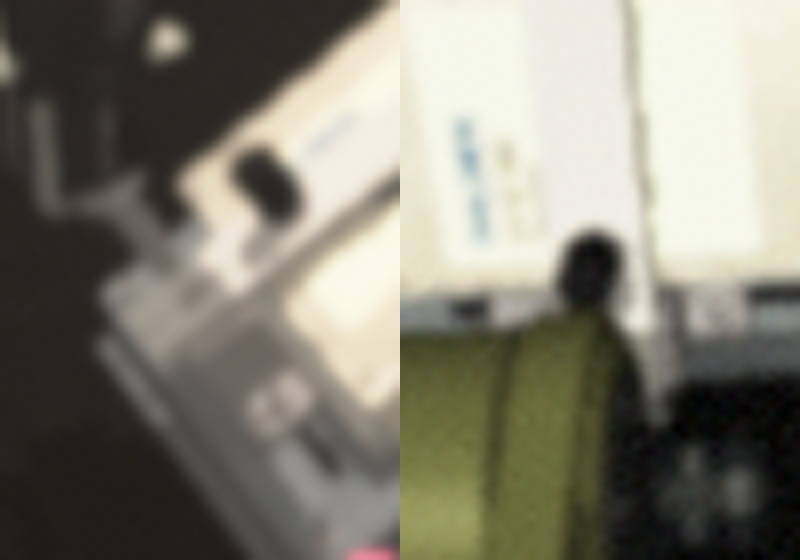

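Emit:
move_arm(motion=[{"gripper": 0.1, "tx": -0.06, "ty": 0.01, "tz": 0, "turn": 0}, {"gripper": 0.1, "tx": 0.1, "ty": 0.005, "tz": -0.16, "turn": 0}, {"gripper": 0.1, "tx": 0.05, "ty": 0, "tz": -0.08, "turn": 0}, {"gripper": 0.1, "tx": 0, "ty": 0, "tz": 0, "turn": 0}])

```text
time_s: 10.88
tcp_pos: [0.4613, 0.0459, 0.1251]
tool_rot: [3.142, -0.001, -3.091]
contact_force: [1.1, 0.7, -1.0]
grip_width: 0.0131
gripper_force: 24.9
```

Emit:
move_arm(motion=[{"gripper": 0.1, "tx": 0.04, "ty": 0, "tz": -0.064, "turn": 0}, {"gripper": 0.1, "tx": 0.04, "ty": 0, "tz": -0.064, "turn": 0}])

```text
time_s: 11.12
tcp_pos: [0.4647, 0.0459, 0.1203]
tool_rot: [-3.142, 0.0, -3.091]
contact_force: [0.7, -0.1, -0.6]
grip_width: 0.0136
gripper_force: 24.9
```

Emit:
move_arm(motion=[{"gripper": 0.1, "tx": 0.04, "ty": 0, "tz": -0.064, "turn": 0}, {"gripper": 0.1, "tx": 0, "ty": 0, "tz": 0, "turn": 0}])

```text
time_s: 11.38
tcp_pos: [0.4662, 0.0459, 0.1176]
tool_rot: [3.142, -0.0, -3.091]
contact_force: [0.5, -0.1, -0.5]
grip_width: 0.0137
gripper_force: 24.9
```

Emit:
move_arm(motion=[{"gripper": 0.1, "tx": 0.035, "ty": 0.002, "tz": -0.06, "turn": 0}, {"gripper": 0.1, "tx": 0, "ty": 0, "tz": 0, "turn": 0}])

```text
time_s: 11.62
tcp_pos: [0.4678, 0.046, 0.1154]
tool_rot: [3.142, 0.0, -3.091]
contact_force: [1.0, 0.2, 0.4]
grip_width: 0.0134
gripper_force: 25.1
```

Emit:
move_arm(motion=[{"gripper": 0.1, "tx": 0.035, "ty": 0.002, "tz": -0.056, "turn": 0}, {"gripper": 0.1, "tx": 0, "ty": 0, "tz": 0, "turn": 0}])

```text
time_s: 11.88
tcp_pos: [0.4693, 0.0461, 0.1131]
tool_rot: [-3.142, 0.001, -3.091]
contact_force: [3.4, -0.4, -0.6]
grip_width: 0.0139
gripper_force: 25.0
```

Emit:
move_arm(motion=[{"gripper": 0.1, "tx": 0.05, "ty": 0.002, "tz": -0.06, "turn": 0}, {"gripper": 0.1, "tx": 0, "ty": 0, "tz": 0, "turn": 0}])

```text
time_s: 12.12
tcp_pos: [0.471, 0.0462, 0.1106]
tool_rot: [-3.142, -0.0, -3.091]
contact_force: [2.7, 0.8, -0.7]
grip_width: 0.0131
gripper_force: 25.0
```

Emit:
move_arm(motion=[{"gripper": 0.1, "tx": 0.045, "ty": 0.002, "tz": -0.06, "turn": 0}, {"gripper": 0.1, "tx": 0, "ty": 0, "tz": 0, "turn": 0}])

```text
time_s: 12.38
tcp_pos: [0.4727, 0.0462, 0.1081]
tool_rot: [-3.142, -0.0, -3.091]
contact_force: [1.5, 0.0, -0.9]
grip_width: 0.0137
gripper_force: 25.0
```

Emit:
move_arm(motion=[{"gripper": 0.1, "tx": 0.055, "ty": 0.002, "tz": -0.085, "turn": 0}, {"gripper": 0.1, "tx": 0, "ty": 0, "tz": 0, "turn": 0}, {"gripper": 0.1, "tx": 0.055, "ty": 0.002, "tz": -0.085, "turn": 0}, {"gripper": 0.1, "tx": 0, "ty": 0, "tz": 0, "turn": 0}])

```text
time_s: 12.88
tcp_pos: [0.4772, 0.0464, 0.1013]
tool_rot: [3.142, -0.0, -3.091]
contact_force: [1.2, -0.1, -1.0]
grip_width: 0.0136
gripper_force: 25.0
```

Emit:
move_arm(motion=[{"gripper": 0.1, "tx": 0.055, "ty": 0.002, "tz": -0.085, "turn": 0}, {"gripper": 0.1, "tx": 0, "ty": 0, "tz": 0, "turn": 0}])

```text
time_s: 13.12
tcp_pos: [0.4794, 0.0465, 0.0979]
tool_rot: [3.142, -0.0, -3.091]
contact_force: [0.4, 0.8, -0.6]
grip_width: 0.0136
gripper_force: 25.0
```

Emit:
move_arm(motion=[{"gripper": 0.1, "tx": 0.04, "ty": 0.002, "tz": -0.064, "turn": 0}, {"gripper": 0.1, "tx": 0, "ty": 0, "tz": 0, "turn": 0}])

```text
time_s: 13.38
tcp_pos: [0.4809, 0.0465, 0.0954]
tool_rot: [3.142, -0.0, -3.091]
contact_force: [0.6, -0.3, -1.3]
grip_width: 0.0137
gripper_force: 24.9
```

Emit:
move_arm(motion=[{"gripper": 0.1, "tx": 0.02, "ty": 0.001, "tz": -0.032, "turn": 0}, {"gripper": 0.1, "tx": 0, "ty": 0, "tz": 0, "turn": 0}])

```text
time_s: 13.62
tcp_pos: [0.4815, 0.0466, 0.0945]
tool_rot: [-3.142, -0.001, -3.091]
contact_force: [-5.5, -0.8, 4.3]
grip_width: 0.0136
gripper_force: 25.8
```

Emit:
move_arm(motion=[{"gripper": 0.1, "tx": 0.02, "ty": 0.001, "tz": -0.032, "turn": 0}, {"gripper": 0.1, "tx": 0, "ty": 0, "tz": 0, "turn": 0}])

```text
time_s: 13.88
tcp_pos: [0.4818, 0.0466, 0.0939]
tool_rot: [-3.142, -0.002, -3.091]
contact_force: [-16.1, -1.3, 20.4]
grip_width: 0.0134
gripper_force: 28.0
```

Emit:
move_arm(motion=[{"gripper": 0.25, "tx": -0.01, "ty": 0, "tz": 0.015, "turn": 0}, {"gripper": 0.45, "tx": 0, "ty": 0, "tz": 0, "turn": 0}, {"gripper": 0.5, "tx": 0, "ty": 0, "tz": 0, "turn": 0}])

```text
time_s: 14.25
tcp_pos: [0.4822, 0.0466, 0.0936]
tool_rot: [3.142, 0.0, -3.091]
contact_force: [0.9, -0.3, -0.0]
grip_width: 0.0426
gripper_force: 0.0
```

Emit:
move_arm(motion=[{"gripper": 0.5, "tx": 0, "ty": 0, "tz": 0.3, "turn": 0}, {"gripper": 0.5, "tx": 0, "ty": 0, "tz": 1, "turn": 0}, {"gripper": 0.5, "tx": 0, "ty": 0, "tz": 1, "turn": 0}, {"gripper": 0.5, "tx": -0.5, "ty": 1, "tz": 0.5, "turn": 0}, {"gripper": 0.5, "tx": -0.5, "ty": 1, "tz": 0, "turn": 0}])

```text
time_s: 14.88
tcp_pos: [0.4422, 0.1275, 0.2081]
tool_rot: [3.141, 0.004, -3.092]
contact_force: [-0.7, 0.4, 0.1]
grip_width: 0.0424
gripper_force: 0.0
```

Emit:
move_arm(motion=[{"gripper": 0.5, "tx": -0.5, "ty": 1, "tz": 0, "turn": 0}, {"gripper": 0.5, "tx": -0.5, "ty": 1, "tz": 0, "turn": 0}, {"gripper": 0.5, "tx": 0, "ty": 0, "tz": 0, "turn": 0}])

```text
time_s: 15.25
tcp_pos: [0.4012, 0.2084, 0.2065]
tool_rot: [3.141, 0.001, -3.087]
contact_force: [0.7, 0.2, 0.4]
grip_width: 0.0428
gripper_force: 0.0
```

```bash
python3 - <<'E'
from h import *
s=arm.capture("side"); t=arm.capture("top")
o=np.zeros((500,800,3),np.uint8)
o[:,:395]=cv2.resize(s[145:245,225:304],None,fx=5,fy=5,interpolation=cv2.INTER_CUBIC)
o[:,400:795]=cv2.resize(t[150:250,150:229],None,fx=5,fy=5,interpolation=cv2.INTER_CUBIC); cv2.imwrite("pics/k.png",o)
for nm,q in (("coll",[.497,.0474,.0696]),("top",np.array([.497,.0474,.0696])+.032*np.array([-.529,-.027,.848]))):
    print(nm,((proj("side",q)-[225,145]+.5)*5-.5).round(),((proj("top",q)-[150,150]+.5)*5-.5).round()+[400,0])
E
```

```text
coll [103. 257.] [652. 377.]
top [ 68. 217.] [642. 412.]
```

View pics/k.png

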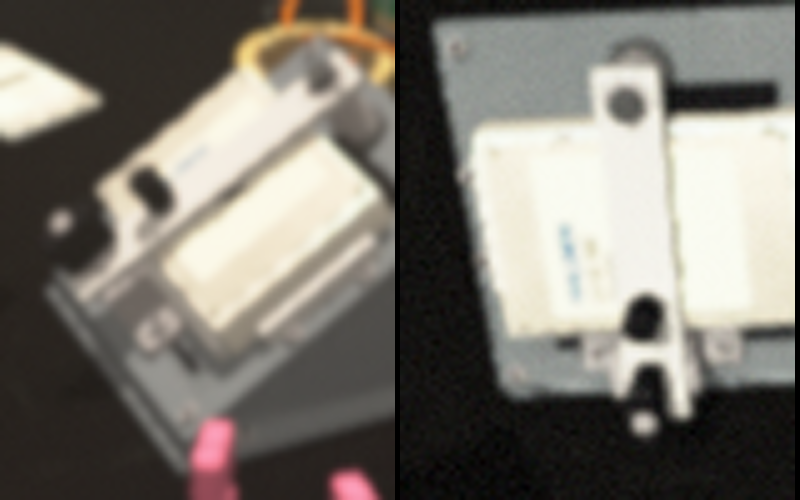

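The last picture shows the pin standing square on the bar with its collar down and the gripper clear, so I'm handing in.

```bash
python3 -c "
from plant import arm
print(arm.finish_job())"
```

```text
the job is handed in; nothing more can be done
None
```

The bar is across the drive and the locking pin is through bar and keeper with its collar down; I released it, left the short pin in the stand, and handed the job in at about 15 s, with no verdict returned.

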